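Turn over a date box and put it on the display stand

ROBOT

A 6-joint arm with a two-finger parallel gripper is mounted at the origin on the work surface. World frame = base frame: x ahead of the robot, y to its left, z up, the work surface at z = 0. Lengths are in mm, angles in rad, forces in N, time in s.
With the tool pointing down it reaches from about 350 to 775 mm from the base axis. Payload 7.3 kg.
Tool frame: the origin (TCP) lies at the very end of the fingers, on their centre line; the grasp point (between the pads) lies 19 mm behind it; z points along the fingers, x is the direction in which the jaws open and shut, and the axes are right-handed (so a half turn about z gives the same grasp; the last joint's range is limited). The gripper opens to 92 mm and grips with 3 to 60 N. Pads are 19 mm wide; open, the fingers measure 130 mm over their backs; the gripper's body (75 mm by 190 mm) begins 47 mm behind the grasp point.
Start: joints at [1.087, 0.342, 1.524, -0, 1.275, -0.146], TCP at [173.978, 495.355, 226.741] pointing down, gripper open.
Joint ranges: [-2.53, 2.53], [-0.77, 2.02], [0.04, 2.7], [-1, 4.14], [0.28, 2.66], [-3.11, 3.11]. Speed limits (rad/s): [2.57, 2.57, 3.14, 3.14, 3.14, 3.14].

INTERFACE

Orientations are given as [roll, pitch, yaw] about the fixed x, y, z axes, in that order (R = Rz(yaw) Ry(pitch) Rx(roll)).
In Python, from workcell import r gives the robot as it stands. Calls block until the motion is done:
- r.goto(position, orientation): joint-space move of the TCP to a pose.
- r.move_l(position, orientation=None, vel=150, threshold=None): straight line of the TCP; orientation=None keeps the orientation; vel is the mean speed in mm/s. With threshold (N) it stops when the force on the tool has changed by that much, and returns True; else False.
- r.movej(angles): joint-space move.
- r.let_go() and r.close_gripper(effort=None): open the fingers fully, or close them until they stop; effort is the grip in N (None keeps the last).
- r.pause(seconds).
- r.ik(position, orientation): joint angles nearest the present ones, or None.
- r.state(): the state.
- r.snapshot(name): name is "scene" or "side" or "wrist"; returns the picture (420x560x3 uint8, blue, green, red); there is no depth.
- r.calibration(name): a dict with "fx", "fy", "cx", "cy" (pixels), "R" (3x3) and "t" (3): a world point X has camera coordinates R X + t; the wrist camera has in their place "hand_eye" (4x4, takes a point from camera to tool coordinates, whose origin is the TCP and whose axes are the tool frame's). Camera axes: x right, y down, z forward; pixel columns grow to the right and rows downward; lengths in mm; the calibration is good to about 2 mm. A picture is of the moment at which its call begins: read the wrist's pose just before it. calibration takes no time and is no camera call.
A pose or a line that the arm cannot do raises r.Unreachable and nothing moves.
- r.hand_in(): hands the job in, once; it reports no verdict.
The state is a dict: "t": time; "joint_positions": joint angles; "qvel": joint speeds; "tau": joint torques, N m; "tool_pos": TCP position; "eef_rot": TCP orientation; "ft_force": force on the tool from outside, world axes, zero at the start; "torque": the same for the moment, N m; "opening": finger opening in mm.
Only numpy, scipy, OpenCV 4.12 (cv2) and the standard library are available. Lean on these libraries where they do the work, as an engineer would, in place of code of your own. Each camera call takes 0.05 s, during which the arm holds its last target.

TASK

One box of dates lies face down on the counter, its window underneath. Turn it right way up and set it in the free place on the sloping display stand beside the box already there: window up, lying flat and straight on the slope, its lower end against the lip. Leave the other box, the jar and the spoon where they are, and let go of the box.

Things in the scene. Friction and masses are not known exactly. Their poses are not given: they have to be found in the camera images.
- box: Box to turn over: closed, light plywood, 120 mm long (x), 56 wide (y), 50 thick (z), 200-420 g. Origin at its centre. +z face: clear window with dates in a raised frame. -z face: plain back, two 4 mm battens across its ends. It stands steadily on any flat side or end. Starts window down on bare counter right (-y) of the stand, roughly crosswise to the robot. Either end may go to the lip.
- place: The free place on the stand. Origin and axes are those of a box correctly put there: the origin is where the box's centre must be (25 mm above the sloping board, 60 mm up the slope from the lip, about 87 mm above the counter); +x points up the slope, away from the lip, +y sideways along the stand, +z straight out of the board. The board slopes at 30 degrees and faces the robot, low side nearer.
- stand: Fixed display stand, white sloping board 260 mm wide (y) and 150 mm long up the slope, 12 mm thick, on dark steel legs. Origin on the counter under its middle, low side towards its -x. A lip along the low edge stands 18 mm above the board. Two places side by side, centres 120 mm apart in y; one is taken, one is free. The board's low edge is 35 mm and its high edge about 106 mm above the counter.
- shown_box: The same kind of box already on the stand, right way up, in the other place: axes and size as for the box to turn over. Loose; leave it alone.
- jar: Bystander: closed glass jar, 68 mm across and 100 mm high, standing on the counter at the far right, beyond the box. Origin at the centre of its underside. Leave it alone.
- spoon: Bystander: serving spoon, 200 mm long, lying flat on the counter beyond the box and the stand, handle along its x axis. Leave it alone.
There are look-alikes about, which are no part of the job. What is shaped like the box but pink is not meant.

How it is judged (in metres and radians):
On the way:
1. the box has been turned window side up (within 57 degrees of level) (angle between box's own z axis and vertical below 1 rad), for 0.2 s.
At the end, for the whole second after the job is handed in: The box rests released and still in the free place, window up: within 5 deg of flat on the slope, 10 deg of straight, 10 mm along it, 18 mm sideways, 6 mm in height. Other box within 20 mm, jar and spoon within 30 mm of their starts (angle between box's own z axis and vertical below 0.8 rad and angle between the z axis of box and the z axis of place, either way round below 0.09 rad and angle between the x axis of box and the x axis of place, either way round below 0.18 rad and x of box in the frame of place between -0.01 and 0.01 m and y of box in the frame of place between -0.018 and 0.018 m and z of box in the frame of place between -0.006 and 0.006 m and contact force between box and stand above 0.3 N and contact force between box and the fingers below 0.1 N and linear speed of box below 0.02 m/s and distance of shown_box from where it was at the start of the episode below 0.02 m and distance of each of jar, spoon from where it was at the start of the episode below 0.03 m); the robot touches nothing.
It fails at once if the box already on the stand is shifted by more than 20 mm (distance of shown_box from where it was at the start of the episode above 0.02 m).
It fails at once if the jar or the spoon is shifted by more than 30 mm (distance of any of jar, spoon from where it was at the start of the episode above 0.03 m).
It also fails if it takes over 61 s, if anything falls off the work surface, if the arm or the gripper's body presses on something with over 40 N, if the wrist force passes 120 N, or if a joint passes its speed limit or range.

## Working session

There is one attempt and no reset: what is moved stays moved. The work goes in short steps, each a Python script; the robot and the scene stay as the last script left them, time stands still between calls to the robot, and variables do not carry over. Pictures are saved under pics/ and viewed, and the job is handed in when it is done.

```bash
ls; mkdir -p pics
python3 - <<'E'
from workcell import r
import cv2
for n in ["scene","side","wrist"]:
    cv2.imwrite(f"pics/{n}0.png", r.snapshot(n)); print(n,r.calibration(n))
print(r.state())
E
```

```text
pics
scene {'fx': 535.7647595785601, 'fy': 535.7647595785601, 'cx': 283.49933913874423, 'cy': 210.82196869632625, 'R': array([[-0.81282374,  0.58249747, -0.00377645],
       [ 0.50579901,  0.7025524 , -0.50058714],
       [-0.28893759, -0.40879924, -0.86567792]]), 't': array([ 483.44888789, -193.91756501, 1515.57840028])}
side {'fx': 453.21074901799363, 'fy': 453.21074901799363, 'cx': 279.0608300918888, 'cy': 218.0523240946986, 'R': array([[-0.99909651, -0.04124492, -0.01024803],
       [-0.01111864,  0.48640876, -0.87366063],
       [ 0.0410188 , -0.87275734, -0.48642788]]), 't': array([ 568.33115731,  120.90667142, 1063.97083503])}
wrist {'fx': 317.2042076619143, 'fy': 317.2042076619143, 'cx': 276.825023516406, 'cy': 204.87482990357464, 'hand_eye': array([[ 9.99999283e-01, -1.76605823e-04,  1.18464139e-03,
         1.50829173e-01],
       [-1.72998155e-04,  9.57400607e-01,  2.88762960e-01,
        -7.90582752e+01],
       [-1.18517361e-03, -2.88762957e-01,  9.57399890e-01,
        -1.58742730e+02],
       [ 0.00000000e+00,  0.00000000e+00,  0.00000000e+00,
         1.00000000e+00]])}
{'t': 0.15, 'joint_positions': array([ 1.08699669e+00,  3.42570367e-01,  1.52475173e+00, -2.65701480e-05,
        1.27540773e+00, -1.46015418e-01]), 'qvel': array([-0.00141169, -0.00256183, -0.00253495,  0.00027788, -0.00013528,
        0.00058932]), 'tau': array([ 1.21010278e-03, -4.31475663e+01, -2.44350243e+01,  7.18099438e-02,
        5.37420984e-02, -9.78140883e-05]), 'tool_pos': array([173.84264177, 495.0774025 , 226.21663349]), 'eef_rot': array([-3.14145234e+00,  1.12876462e-03,  1.23301994e+00]), 'ft_force': array([-0.30338465, -0.34715769, -0.48440942]), 'torque': array([-0.009927  ,  0.03402345, -0.01551046]), 'opening': 91.79900237295662}
```

View pics/scene0.png

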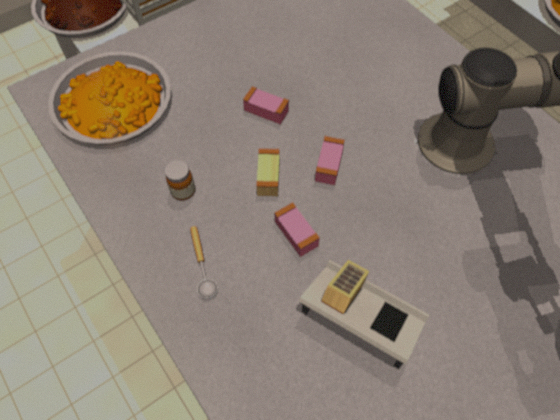

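View pics/side0.png

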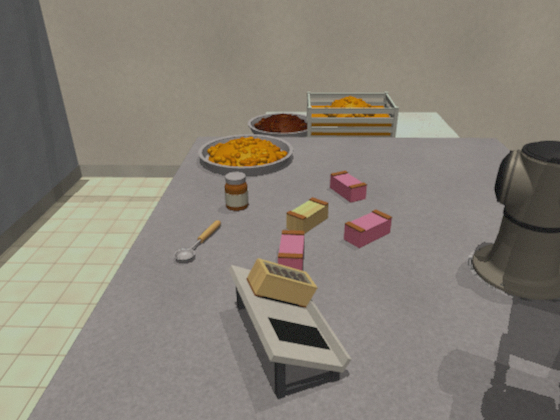

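View pics/wrist0.png

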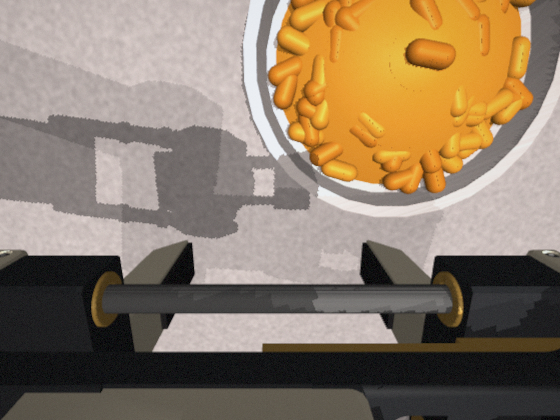

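The yellow plywood box is at scene (268,170). Three pink look-alikes are at (266,104), (330,160) and (297,229). The box on the stand is at (345,287) and the black free place at (389,321). I'll confirm these in enlarged crops.

```bash
cat > h.py <<'E'
import numpy as np, cv2
from workcell import r
def ray(name,px):
    c=r.calibration(name); R=np.array(c["R"]);t=np.array(c["t"])
    d=R.T@np.array([(px[0]-c["cx"])/c["fx"],(px[1]-c["cy"])/c["fy"],1.]); return -R.T@t,d
def onz(name,px,z):
    o,d=ray(name,px); return o+d*(z-o[2])/d[2]
def tri(p1,p2):
    o1,d1=ray("scene",p1);o2,d2=ray("side",p2)
    s=np.linalg.lstsq(np.c_[d1,-d2],o2-o1,rcond=None)[0]
    a=o1+s[0]*d1;b=o2+s[1]*d2
    return (a+b)/2,np.linalg.norm(a-b)
def proj(name,X):
    c=r.calibration(name); p=np.array(c["R"])@X+c["t"]; return np.array([c["fx"]*p[0]/p[2]+c["cx"],c["fy"]*p[1]/p[2]+c["cy"]])
E
python3 - <<'E'
import cv2,numpy as np
s=cv2.imread("pics/scene0.png"); d=cv2.imread("pics/side0.png")
a=cv2.resize(s[140:205,235:305],None,fx=5.5,fy=5.5,interpolation=cv2.INTER_CUBIC)
b=cv2.resize(d[190:240,275:345],None,fx=5.5,fy=5.5,interpolation=cv2.INTER_CUBIC)
b=cv2.copyMakeBorder(b,0,a.shape[0]-b.shape[0],0,0,cv2.BORDER_CONSTANT)
cv2.imwrite("pics/c1.png",np.hstack([a,b]))
cv2.imwrite("pics/c2.png",cv2.resize(s[255:375,290:440],None,fx=5,fy=5,interpolation=cv2.INTER_CUBIC))
cv2.imwrite("pics/c3.png",cv2.resize(d[250:390,220:360],None,fx=4.2,fy=4.2,interpolation=cv2.INTER_CUBIC))
E
```

```text
(no output)
```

View pics/c1.png

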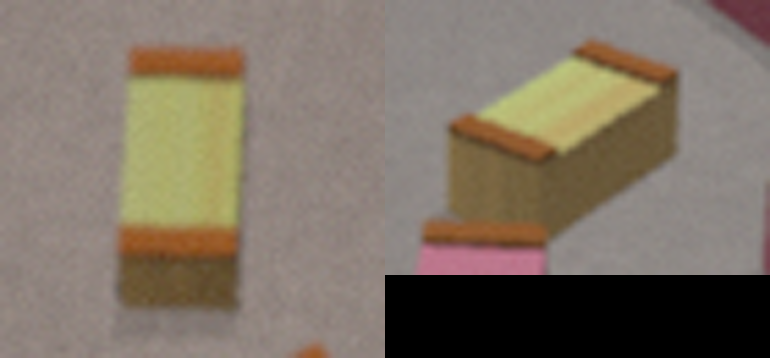

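View pics/c2.png

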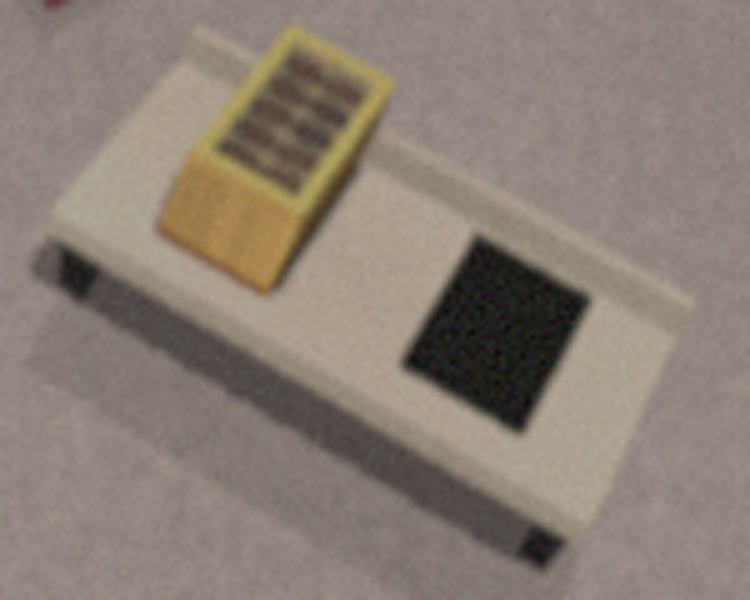

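View pics/c3.png

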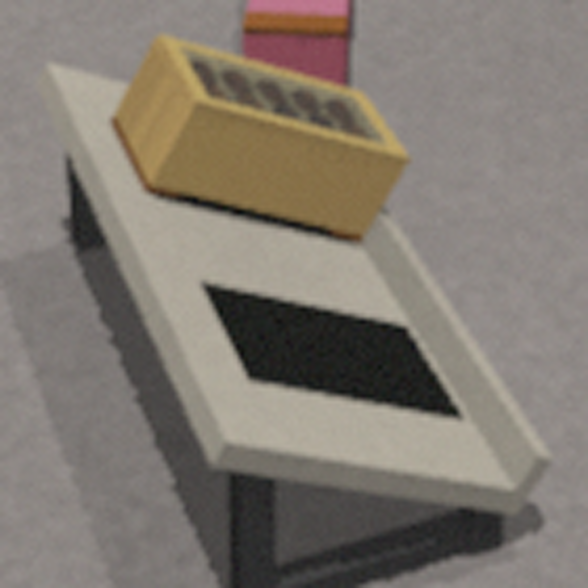

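Confirmed: the yellow-wood box with orange battens at (268,170) has no window showing, so it lies face down; the pink ones are not meant. Next I triangulate its corners.

Run:
```python
from h import *
np.set_printoptions(precision=1,suppress=True)
P={"box +x-y":((258.6,148.7),(312.3,197.3)),"box -x-y":((279.2,148.7),(328.3,203.1)),"box -x+y":((278.1,186.4),(304.6,219.1)),"box +x+y":((256.8,186.4),(287.7,211.3)),
"pl lo-":((385.6,302.4),(316.9,328.1)),"pl lo+":((408,314),(329.5,348.8)),"pl hi+":((394,341.4),(279.5,340)),"pl hi-":((371,328),(268.8,317.6)),
"st hi-":((300.4,298),(231.9,265.5)),"st hi+":((406.6,361),(272.9,356.4)),"lip +":((428.4,315.6),(350.2,360))}
for k,(a,b) in P.items(): print(k,*tri(a,b))
print("jar",onz("scene",(181,193),0),"spoon",onz("scene",(195,228),5),onz("scene",(207,289),5))
for p in [(266,104),(330,160),(297,229)]: print("pink",onz("scene",p,45))
for k in ["box +x-y","box -x-y","box -x+y","box +x+y"]: print(k,onz("scene",P[k][0],50),onz("side",P[k][1],50))
```

```text
box +x-y [ 482.8 -272.9   49.3] 3.453092882116791
box -x-y [ 438.1 -240.8   48.1] 5.077116080717771
box -x+y [ 507.4 -145.4   47.7] 0.2569783963280434
box +x+y [ 553.3 -174.5   54.3] 2.193079424182083
pl lo- [487.4 254.6  39.9] 0.4040102311313522
pl lo+ [465.8 306.   40.7] 2.887680584537873
pl hi+ [551.7 341.4  93.4] 3.1301830605792467
pl hi- [572.7 290.9  95.8] 2.245902321577804
st hi- [656.3 150.  104.6] 0.010688659491579764
st hi+ [560.6 388.3 104.1] 1.3916609161990088
lip + [433.1 336.5  46.5] 2.5988702383180393
jar [ 713.4 -305.5    0. ] spoon [ 738.5 -189.4    5. ] [801.  -28.8   5. ]
pink [ 373.1 -394.8   45. ]
pink [ 345.6 -134.    45. ]
pink [541.  -17.3  45. ]
box +x-y [ 481.3 -273.3   50. ] [ 484.4 -269.6   50. ]
box -x-y [ 436.2 -240.8   50. ] [ 440.7 -234.3   50. ]
box -x+y [ 508.4 -144.2   50. ] [ 507.4 -141.5   50. ]
box +x+y [ 553.1 -176.4   50. ] [ 552.6 -183.6   50. ]
```

Box: centre about (495,-208), long axis at yaw 54°, height 50. Free place: centre about (508,293.5,87), yaw about 22°. 

Plan:
1. Grip the box across its width with the tool tilted.
2. Rotate it 90° and stand it on end.
3. Regrasp from the window side.
4. Tip it 60° more onto the slope.

Next I check IK.

```bash
cat >> h.py <<'E'
from scipy.spatial.transform import Rotation as Ro
def tool(az,tilt,flip=1):
    """pointing dir: tilted from straight-down by tilt toward azimuth az (rad); jaw axis horizontal, perpendicular to az"""
    d=np.array([np.sin(tilt)*np.cos(az),np.sin(tilt)*np.sin(az),-np.cos(tilt)])
    x=flip*np.array([-np.sin(az),np.cos(az),0]); y=np.cross(d,x)
    return np.c_[x,y,d]
def rpy(R): return Ro.from_matrix(R).as_euler('xyz')
def pose(gp,R): return np.array(gp)+19*R[:,2], rpy(R)
E
python3 - <<'E'
from h import *
np.set_printoptions(precision=2,suppress=True)
D=np.deg2rad
print(len(str(r.state()['t'])))
for name,az in [("from A",D(54+180)),("from B",D(54))]:
  u=-np.array([np.cos(az),np.sin(az),0])
  for f in (1,-1):
    print(name,f)
    for t in (40,45,50): print(" g1",t,r.ik(*pose(np.array([495,-208,27])+15*u,tool(az,D(t),f))))
    for rot in range(-180,180,45):
     for t in (-40,-45,-50):
      q=r.ik(*pose([480,-200,80],tool(az+D(rot),D(t),f)));
      if q is not None: print("   up",rot,t,q)
for f in (1,-1):
  for a in range(-180,180,45):
    for t in (50,60,70):
     q=r.ik(*pose([480,-200,80],tool(D(a),D(t),f)))
     if q is not None: print("g2",f,a,t,q)
  for t in (-15,-10,0,10,15,30):
    print("place",f,t,r.ik(*pose([508,293,87],tool(D(22),D(t),f))))
E
```

```text
4
from A 1
 g1 40 [-0.19  0.85  1.51 -0.67  1.21  0.82]
 g1 45 [-0.16  0.89  1.48 -0.72  1.28  0.86]
 g1 50 [-0.14  0.93  1.45 -0.76  1.35  0.9 ]
   up -180 -40 [-0.2   0.74  1.57 -0.67  1.25 -2.36]
   up -180 -45 [-0.17  0.78  1.55 -0.72  1.31 -2.32]
   up -180 -50 [-0.15  0.82  1.52 -0.76  1.38 -2.28]
   up -90 -40 [-0.49  0.46  2.29  3.43  0.31 -1.75]
   up -90 -45 [-0.48  0.5   2.35  3.36  0.49 -1.66]
   up -90 -50 [-0.47  0.55  2.4   3.33  0.68 -1.62]
   up -45 -40 [-0.88  0.49  2.2   1.49  0.59 -0.82]
   up -45 -45 [-0.93  0.52  2.24  1.65  0.68 -1.02]
   up -45 -50 [-0.97  0.57  2.28  1.75  0.78 -1.19]
   up 0 -40 [-0.92  0.63  1.82  0.77  1.08 -0.81]
   up 0 -45 [-0.96  0.67  1.82  0.83  1.14 -0.88]
   up 0 -50 [-0.99  0.71  1.81  0.88  1.2  -0.95]
   up 45 -40 [-0.77  0.8   1.42  0.4   1.52 -1.07]
   up 45 -45 [-0.79  0.84  1.38  0.43  1.6  -1.09]
   up 45 -50 [-0.81  0.89  1.34  0.46  1.67 -1.1 ]
   up 90 -40 [-0.57  0.9   1.19  0.04  1.75 -1.52]
   up 90 -45 [-0.57  0.96  1.12  0.04  1.85 -1.52]
   up 90 -50 [-0.57  1.01  1.05  0.05  1.95 -1.51]
   up 135 -40 [-0.36  0.87 
[... 5750 characters left out ...]
 50 [-1.01  0.67  1.91  1.    1.1  -0.95]
g2 -1 45 60 [-1.07  0.76  1.91  1.08  1.23 -1.09]
g2 -1 45 70 [-1.11  0.86  1.9   1.14  1.36 -1.2 ]
g2 -1 90 50 [-0.85  0.85  1.43  0.53  1.59 -1.05]
g2 -1 90 60 [-0.88  0.94  1.36  0.59  1.73 -1.07]
g2 -1 90 70 [-0.9   1.04  1.31  0.66  1.86 -1.09]
g2 -1 135 50 [-0.62  1.    1.09  0.14  1.92 -1.41]
g2 -1 135 60 [-0.62  1.1   0.97  0.16  2.11 -1.41]
g2 -1 135 70 [-0.63  1.2   0.87  0.19  2.28 -1.39]
place -1 -15 [0.39 0.75 1.31 0.   1.35 1.58]
place -1 -10 [0.39 0.7  1.39 0.   1.23 1.58]
place -1 0 [ 0.39  0.62  1.55 -0.    0.98  1.58]
place -1 10 [ 0.39  0.55  1.7  -0.    0.72  1.58]
place -1 15 [ 0.39  0.52  1.78 -0.    0.58  1.58]
place -1 30 None
```

```bash
cat >> h.py <<'E'
D=np.deg2rad
def snap(name,fn): cv2.imwrite(f"pics/{fn}.png",r.snapshot(name))
AZ=D(54); U=np.array([np.cos(AZ),np.sin(AZ),0])
C=np.array([495,-208,0])
E
python3 - <<'E'
from h import *
np.set_printoptions(precision=2,suppress=True)
R=tool(AZ,D(45),-1); gp=C-25*U+[0,0,32]
p,o=pose(gp,R)
pre=p-110*R[:,2]+[0,0,60]
mid,om=pose([420,100,300],tool(AZ,D(10),-1))
r.goto(mid,om)
r.goto(pre,o); r.move_l(p-100*R[:,2]+[0,0,0],o)
print(r.state()['t'],r.state()['joint_positions'],r.state()['tool_pos'])
snap("wrist","w1"); snap("scene","s1")
E
```

```text
3.9917 [-1.1   0.67  1.69  0.71  1.29 -0.87] [ 447.1  -274.39   89.85]
```

View pics/w1.png

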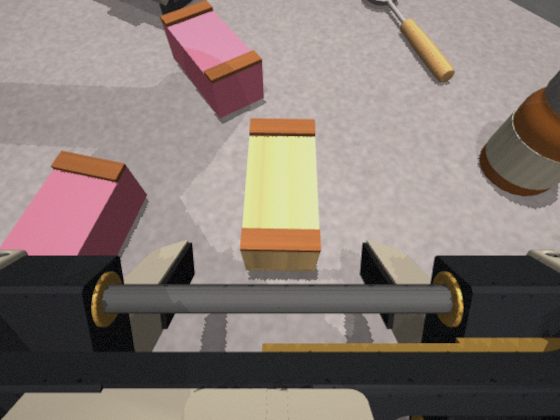

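View pics/s1.png

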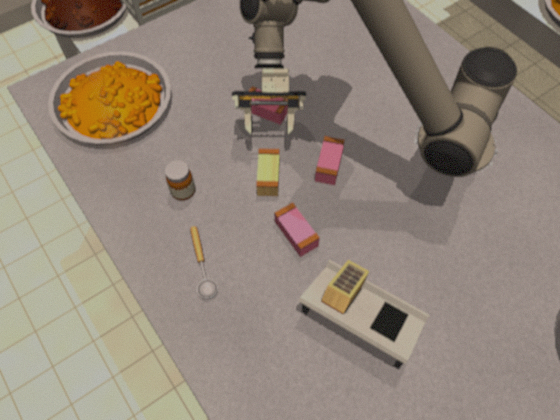

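The wrist view shows the box centred between the jaws (column about 281, tool centre 277), with the pink box clear to the left. Now I grip, lift and rotate.

```bash
python3 - <<'E'
from h import *
np.set_printoptions(precision=2,suppress=True)
R=tool(AZ,D(45),-1); gp=C-25*U+[0,0,32]
p,o=pose(gp,R)
hit=r.move_l(p,o,vel=80,threshold=12); print("hit",hit,r.state()['tool_pos']-p)
if not hit:
    r.close_gripper(45); r.pause(.3); s=r.state(); print(s['opening'],s['ft_force'])
    r.move_l(p+[0,0,130],vel=120); s=r.state(); print(s['opening'],s['ft_force'],s['t'])
snap("wrist","w2"); snap("side","d2")
E
python3 -c "
import cv2,numpy as np
a=cv2.imread('pics/w2.png');b=cv2.imread('pics/d2.png')
cv2.imwrite('pics/p2.png',cv2.resize(np.hstack([a,b]),(800,300)))"
```

```text
hit False [ 0.06 -0.48  0.29]
55.68772737242429 [ 0.96 -0.    0.89]
55.972028643899854 [-0.16  0.42 -4.02] 7.6833
```

View pics/p2.png

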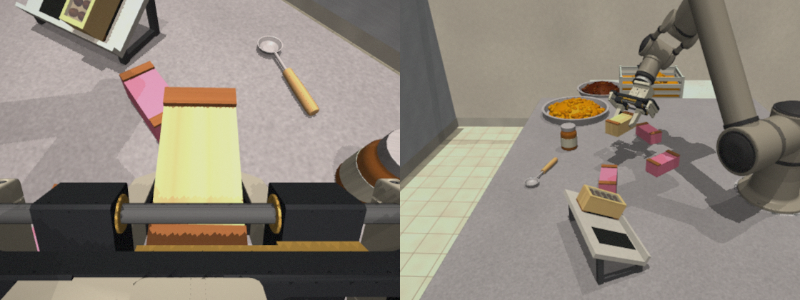

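```bash
cat >> h.py <<'E'
S=np.array([490,-205,0])
E
python3 - <<'E'
from h import *
np.set_printoptions(precision=2,suppress=True)
R=tool(AZ,D(-45),-1); gp=S+7*U+[0,0,85]
p,o=pose(gp,R)
R0=tool(AZ,D(0),-1)
r.goto(*pose(S+[0,0,230],R0))
r.goto(p+[0,0,90],o)
s=r.state();print(s['ft_force'],s['opening'],s['joint_positions'],s['t'])
snap("wrist","w3"); snap("side","d3"); snap("scene","s3")
E
python3 -c "
import cv2,numpy as np
a=cv2.imread('pics/s3.png')[60:270,180:460];b=cv2.imread('pics/d3.png')[100:310,230:510]
cv2.imwrite('pics/p3.png',cv2.resize(np.hstack([a,b]),(800,300)))"
```

```text
[-0.47 -0.54 -3.37] 56.045104718364655 [-0.17  0.67  1.45 -0.69  1.48  0.68] 9.2833
```

View pics/p3.png

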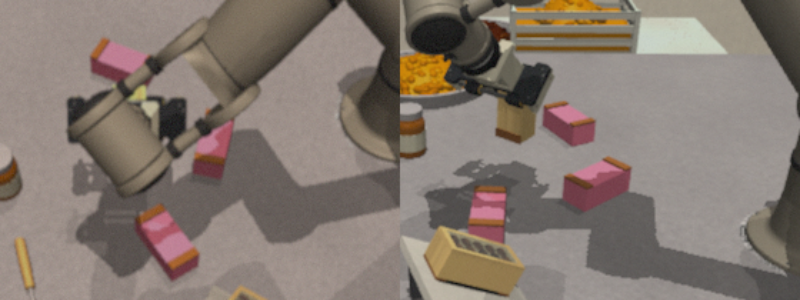

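View pics/w3.png

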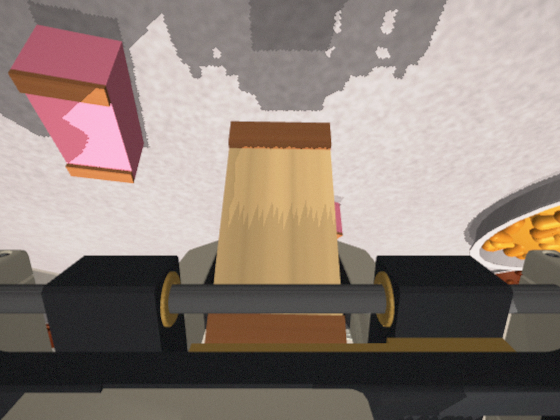

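The side view shows the box upright below the gripper with its lower batten at the bottom. The wrist view shows its back square to the tool. Next I lower it until it touches, and release.

```bash
python3 - <<'E'
from h import *
np.set_printoptions(precision=2,suppress=True)
R=tool(AZ,D(-45),-1); gp=S+7*U+[0,0,85]
p,o=pose(gp,R)
r.move_l(p+[0,0,10],o,vel=100)
hit=r.move_l(p+[0,0,-5],o,vel=15,threshold=5)
s=r.state();print(hit,s['tool_pos']-p,s['ft_force'],s['torque'])
r.let_go(); r.pause(.3)
r.move_l(r.state()['tool_pos']-90*R[:,2],o,vel=120)
r.move_l(r.state()['tool_pos']+[0,0,80],o,vel=200)
print(r.state()['t'])
snap("scene","s4"); snap("side","d4"); snap("wrist","w4")
E
python3 -c "
import cv2,numpy as np
a=cv2.imread('pics/s4.png')[60:270,180:460];b=cv2.imread('pics/d4.png')[100:310,230:510]
cv2.imwrite('pics/p4.png',cv2.resize(np.hstack([a,b]),(800,300)))"
```

```text
True [ 0.14 -0.14 -1.44] [1.26 0.42 4.92] [-0.04  0.1   0.04]
13.6417
```

View pics/p4.png

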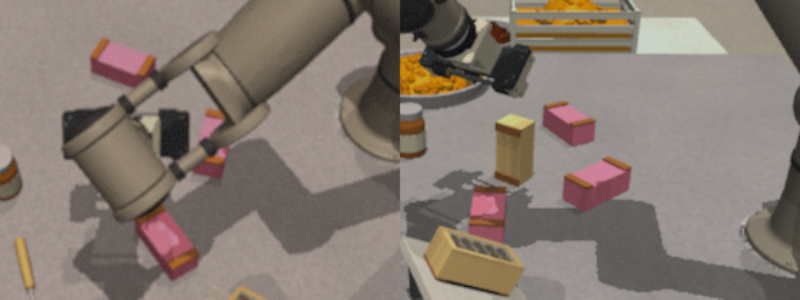

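View pics/w4.png

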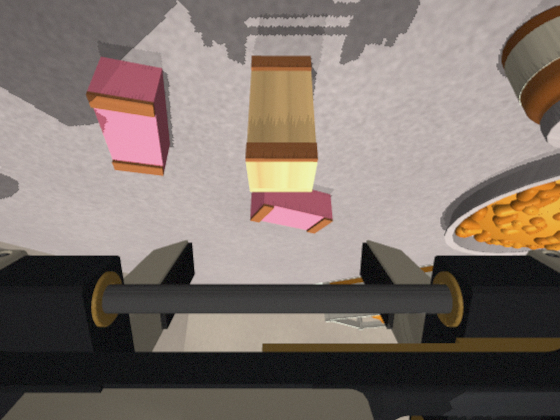

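The box stands upright on its end. I come round to the window side and look before gripping.

```bash
cat >> h.py <<'E'
B2=70
R2=tool(AZ,D(B2),-1); G2=S+np.array([0,0,78])
E
python3 - <<'E'
from h import *
np.set_printoptions(precision=2,suppress=True)
p,o=pose(G2,R2)
pre=p-120*R2[:,2]
for q in (pre+[0,0,90],pre,p): print(r.ik(q,o))
for z in (87,120,160,200): print(r.ik(*pose([518,298,z],tool(D(22),D(10),-1))))
r.goto(*pose(S+[0,0,300],tool(AZ,D(-20),-1)))
r.goto(*pose(S+[0,0,300]-60*U,tool(AZ,D(30),-1)))
r.goto(pre+[0,0,90],o)
r.move_l(pre,o,vel=150)
print(r.state()['t'])
snap("wrist","w5");snap("side","d5")
E
```

```text
[-1.24  0.72  1.6   0.89  1.73 -0.92]
[-1.24  0.87  1.62  0.88  1.63 -1.05]
[-1.07  0.9   1.75  1.03  1.46 -1.13]
[ 0.39  0.56  1.67 -0.    0.74  1.58]
[ 0.39  0.52  1.64 -0.    0.81  1.58]
[ 0.39  0.47  1.59 -0.    0.9   1.58]
[ 0.39  0.42  1.54 -0.    1.    1.58]
16.4167
```

View pics/w5.png

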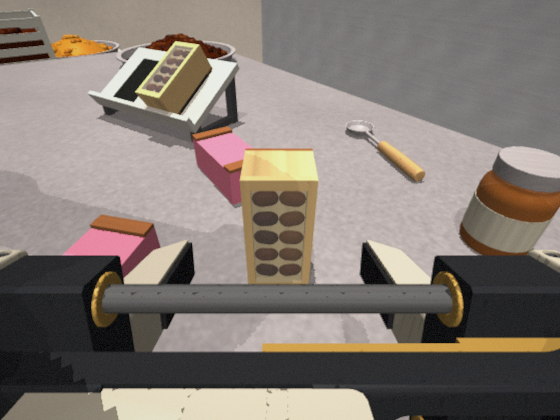

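View pics/d5.png

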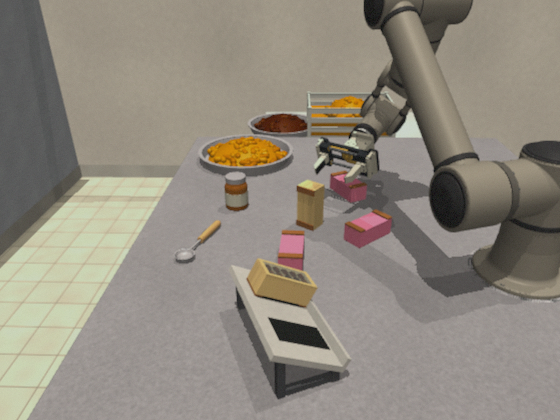

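```bash
python3 - <<'E'
from h import *
np.set_printoptions(precision=2,suppress=True)
p,o=pose(G2,R2)
hit=r.move_l(p,o,vel=80,threshold=12); print("hit",hit,r.state()['tool_pos']-p)
if not hit:
    r.close_gripper(45); r.pause(.3); print(r.state()['opening'])
    r.move_l(p+[0,0,150],vel=120); s=r.state(); print(s['opening'],s['ft_force'],s['t'])
snap("side","d6"); snap("wrist","w6")
E
python3 -c "
import cv2,numpy as np
a=cv2.imread('pics/w6.png');b=cv2.imread('pics/d6.png')
cv2.imwrite('pics/p6.png',cv2.resize(np.hstack([a,b]),(800,300)))"
```

```text
hit False [-0.04 -0.48  0.11]
56.08150308483803
56.07339694922641 [-0.04  0.19 -3.52] 20.525
```

View pics/p6.png

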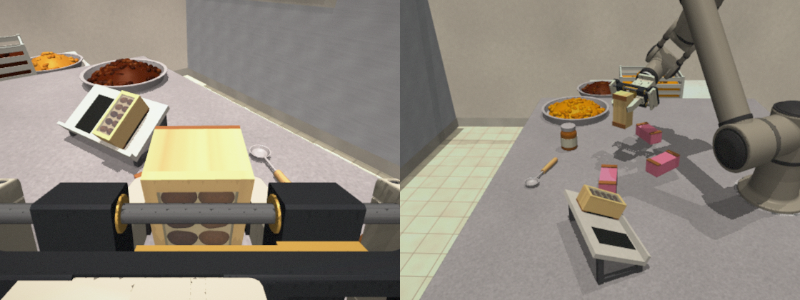

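```bash
cat >> h.py <<'E'
YP=D(21.9)
XP=np.array([np.cos(D(30))*np.cos(YP),np.cos(D(30))*np.sin(YP),.5])
NP=np.array([-.5*np.cos(YP),-.5*np.sin(YP),np.cos(D(30))])
PL=np.array([508.4,293.5,87.])
RP=tool(YP,D(B2-60),-1)
def target(dx,dn): # box centre dx upslope, dn along normal of place
    return pose(PL+(18+dx)*XP+dn*NP,RP)
E
python3 - <<'E'
from h import *
np.set_printoptions(precision=2,suppress=True)
print(r.ik(*target(6,100)),r.ik(*target(6,5)))
r.goto(*pose([430,60,310],tool(D(35),D(20),-1)))
r.goto(*target(6,100))
s=r.state();print(s['t'],s['joint_positions'],s['ft_force'],s['opening'])
for n in ("side","scene","wrist"): snap(n,n[:2]+"7")
E
python3 -c "
import cv2,numpy as np
a=cv2.imread('pics/sc7.png')[190:400,250:530];b=cv2.imread('pics/si7.png')[190:400,150:430]
cv2.imwrite('pics/p7.png',cv2.resize(np.hstack([a,b]),(800,300)))"
```

```text
[ 0.39  0.37  1.67 -0.    0.92  1.58] [ 0.39  0.55  1.63 -0.    0.78  1.58]
23.0 [ 0.39  0.37  1.67 -0.    0.92  1.58] [-0.49  0.33 -2.74] 55.72099888215926
```

View pics/p7.png

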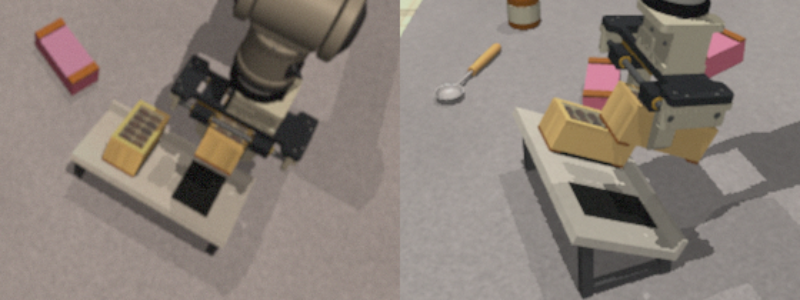

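View pics/wr7.png

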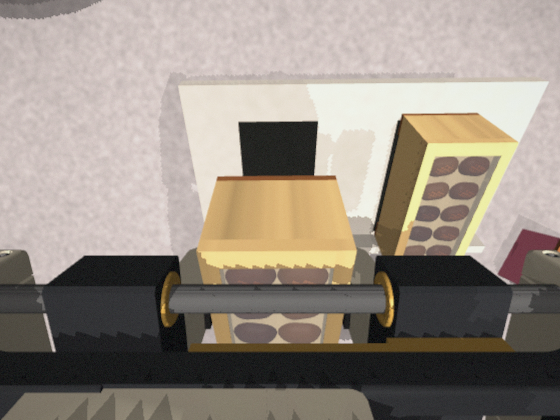

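The wrist view shows the box square to the board, centred over the black patch (both at column about 278). I lower it along the board normal, then slide it to the lip.

```bash
python3 - <<'E'
from h import *
np.set_printoptions(precision=2,suppress=True)
p,o=target(6,30); print(r.move_l(p,o,vel=80,threshold=15))
p,o=target(6,10); print(r.move_l(p,o,vel=50,threshold=10))
p,o=target(6,-6); h=r.move_l(p,o,vel=12,threshold=5)
s=r.state(); e=s['tool_pos']-target(0,0)[0]; print("touch",h,e@XP,e@NP,s['ft_force'])
q=s['tool_pos']+.7*NP
h2=r.move_l(q-14*XP,o,vel=15,threshold=6)
s=r.state(); e=s['tool_pos']-target(0,0)[0]; print("lip",h2,e@XP,e@NP,s['ft_force'],s['torque'],s['t'])
for n in ("side","scene"): snap(n,n[:2]+"8")
E
python3 -c "
import cv2,numpy as np
a=cv2.imread('pics/sc8.png')[230:380,290:490];b=cv2.imread('pics/si8.png')[240:390,200:400]
cv2.imwrite('pics/p8.png',cv2.resize(np.hstack([a,b]),(800,300)))"
```

```text
False
False
touch True 5.901232269720523 0.733751514176868 [-0.61 -1.14  5.54]
lip True -1.7825735433357537 0.7875267158897554 [0.23 0.53 2.61] [-0.1   0.27  0.06] 26.0917
```

View pics/p8.png

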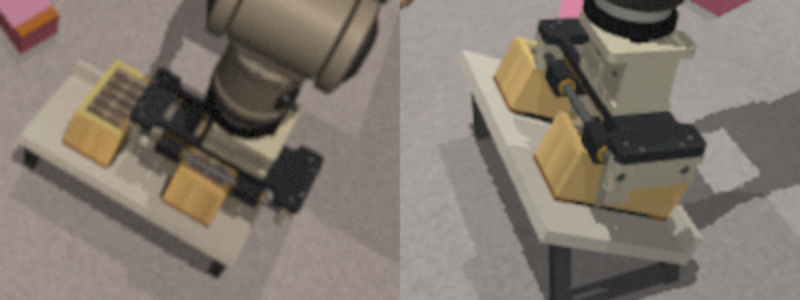

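```bash
python3 - <<'E'
from h import *
np.set_printoptions(precision=2,suppress=True)
r.let_go(); r.pause(.3)
p=r.state()['tool_pos']
r.move_l(p-100*RP[:,2],vel=100)
r.goto(*pose([400,200,330],tool(YP,D(0),-1)))
print(r.state()['t'],r.state()['tool_pos'])
for n in ("side","scene","wrist"): snap(n,n[:2]+"9")
E
python3 -c "
import cv2,numpy as np
a=cv2.imread('pics/sc9.png')[230:380,290:490];b=cv2.imread('pics/si9.png')[240:390,200:400]
cv2.imwrite('pics/p9.png',cv2.resize(np.hstack([a,b]),(800,300),interpolation=cv2.INTER_CUBIC))"
```

```text
29.2083 [400.18 200.16 309.95]
```

View pics/p9.png

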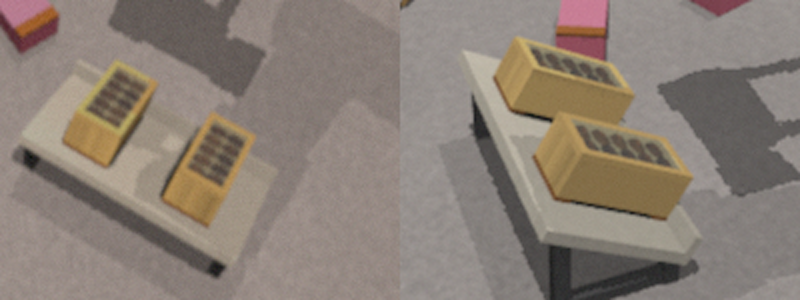

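View pics/si9.png

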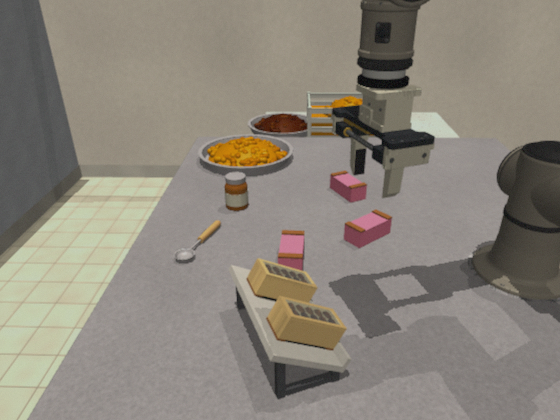

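View pics/wr9.png

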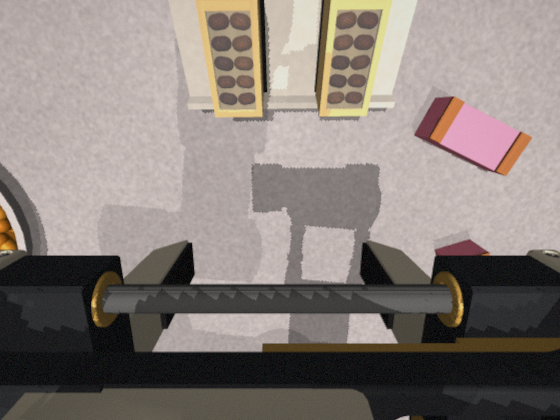

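Run:
```python
from h import *
np.set_printoptions(precision=1,suppress=True)
YV=np.cross(NP,XP)
for n,(ox,oy),s in (("scene",(290,230),4),("side",(200,240),4)):
    print(n,*[(proj(n,PL+a*60*XP+b*28*YV+25*NP)-[ox,oy])*np.array([4,2])*[1,1] if 0 else (proj(n,PL+a*60*XP+b*28*YV+25*NP)-[ox,oy])*[2,2] for a in(1,-1) for b in (1,-1)])
a=cv2.imread("pics/side0.png");b=cv2.imread("pics/si9.png")
d=cv2.absdiff(a,b).max(2)
for k,(x0,y0,x1,y1) in dict(jar=(220,170,252,212),spoon=(172,218,225,265),shown=(245,255,318,298)).items():
    A=cv2.cvtColor(a[y0:y1,x0:x1],6).astype(np.float32);B=cv2.cvtColor(b[y0:y1,x0:x1],6).astype(np.float32)
    print(k,cv2.phaseCorrelate(A,B),d[y0:y1,x0:x1].mean())
```

```text
scene [222.8 196.3] [174.4 168.3] [254.1 136.5] [209.1 111.5]
side [181.9 151.1] [158.5 109.6] [293.8 176.4] [265.8 136.4]
jar ((-0.008231732277518944, 0.493180161754772), 0.933283754520946) 8.098958333333334
spoon ((-0.060685611244508664, 0.02583242071118974), 1.0129022082244907) 9.401846647932556
shown ((0.5383176833577323, 0.4244719033382154), 0.9834978660300926) 9.139853456514814
```

```bash
python3 -c "
from h import *
print(r.hand_in(), r.state()['t'])"
```

```text
the job is handed in; nothing more can be done
the job is handed in; nothing more can be done
```

The box of dates is on the free place of the stand, window up and let go, and I handed the job in at about 30 s of robot time. The hand-in gives no verdict, so I don't know how it was judged.

**What I did:** I gripped the face-down yellow box across its width with a tilted tool and turned it 90° to stand on its end. I then regrasped it from the window side and tipped it onto the slope. I lowered it until it touched the board, slid it down until it met the lip, released it and backed away.

**Last checks:**
- **Place:** By force, the box met the board 0.7 mm and the lip 1.8 mm from my computed place. In the final pictures its top corners lie about where I predicted, within a few millimetres by eye.
- **Straight and flat:** It looks straight and flat, with its lower end level with the other box's.
- **Other objects:** The other box, jar and spoon moved less than 1 pixel in the side view.
- **Robot:** The arm is clear of everything.

No check failed or disagreed. I judged flatness only from the pictures and did not measure it.

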